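# Dose tumbling balls from a bench feeder and lock its gate

### The arm

A 6-joint arm with a two-finger parallel gripper is mounted at the origin on the work surface. World frame = base frame: x ahead of the robot, y to its left, z up, the work surface at z = 0. Lengths are in mm, angles in rad, forces in N, time in s.
With the tool pointing down it reaches from about 275 to 750 mm from the base axis. Payload 10.2 kg.
Tool frame: the origin (TCP) lies at the very end of the fingers, on their centre line; the grasp point (between the pads) lies 19 mm behind it; x points along the fingers, y is the direction in which the jaws open and shut, and the axes are right-handed (so a half turn about x gives the same grasp; the last joint's range is limited). The gripper opens to 85 mm and grips with 20 to 120 N. Pads are 22 mm wide; open, the fingers measure 114 mm over their backs; the gripper's body (76 mm by 85 mm) begins 54 mm behind the grasp point. The pads swing forward as they close: fully open they stand 13 mm farther back than shut.
Start: joints at [-1.343, 0.313, 1.498, -0, 1.331, -0.223], TCP at [228.724, -472.564, 231.294] pointing down, gripper open.
Joint ranges: [-2.94, 2.94], [-0.97, 2.17], [0.19, 2.56], [-1.23, 4.37], [0.02, 3.11], [-2.88, 2.88]. Speed limits (rad/s): [2.39, 2.39, 3.01, 3.14, 3.14, 3.14].

### API

Orientations are given as a unit quaternion [w, x, y, z].
In Python, from rig import ctrl, viewer, order gives the robot as it stands. The module is installed in compiled form; this text tells all that it offers.
- The arm moves only by the tool carry_out, never from a script. Its argument "deltas" is a list of rows, each a list of 7 numbers: the gripper command: -1 is fully open, 1 is shut, values between are in proportion, then the shift along the tool's x, y, z in mm, then the turn, a rotation vector about the tool's x, y, z in degrees. A call has exactly 5 rows; each row is the pose to reach, as a shift and turn from the pose commanded when the call began, along the tool's axes at that moment; what a row does not reach only later rows make up. A row lasts 1/8 s, in which the tool goes at most 62.5 mm and 10.7 degrees, less where a joint would pass 70% of its speed; a pose out of reach is approached as far as the arm can. A call with a gripper value outside its range is refused whole. The fingers move at their own pace and stop on an object; "newtons" is the grip in N (left out, the last holds). Time passes only in rows, so rows that repeat a pose let the fingers close, or fill a call up. It gives the time, the measured TCP pose, the force and the opening at its end, in the units of the state.
- ctrl.sense(): the state, without advancing time (a new reading comes with each control period).
- viewer.capture(name): name is "scene" or "top"; returns the picture (400x640x3 uint8, red, green, blue); there is no depth.
- viewer.calibration(name): a dict with "fx", "fy", "cx", "cy" (pixels), "xyz" and "attitude" of the camera in the world. Camera axes: x right, y down, z forward; pixel columns grow to the right and rows downward; lengths in mm; the calibration is good to about 2 mm. A picture is of the moment at which its call begins. calibration takes no time and is no camera call.
- order.finish_job(): hands the job in, once; it reports no verdict.
The state is a dict: "time_s": time; "joints": joint angles; "dq": joint speeds; "tau": joint torques, N m; "eef_pos": TCP position; "ee_rot": TCP orientation; "force": force on the tool from outside, world axes, zero at the start; "wrist_torque": the same for the moment, N m; "grip_width": opening from 0.0 (shut) to 1.0 (fully open).
Only numpy, scipy, OpenCV 4.12 (cv2) and the standard library are available. Lean on these libraries where they do the work, as an engineer would, in place of code of your own. Each camera call takes 0.05 s, during which the arm holds its last target. There are 200 camera calls.

### The job

Put the catch pan under the ball feeder and draw the feeder's gate out just far enough to drop the four balls of the two cells farthest from the gate's handle into the pan, keeping the other four balls in the feeder. Then push the gate fully shut and lock it with the pin from the stand, dropped through both lugs and the gate until its head rests on the upper lug. Leave the pan with its balls standing under those two cells, and do not disturb the loupe, the jar or the watch case.

Things in the scene. Friction and masses are not known exactly. Their poses are not given: they have to be found in the camera images.
- feeder: Fixed ball feeder: a row of four open-topped clear cells, 120 mm long, 28 mm wide, from 55 to 105 mm above the bench; space below open to -x and +y. Origin on the bench under the row's middle; y along the row, x across, z up. Cells 20 x 20 mm inside, 10 mm partitions, centres at y = +45 (cell 1), +15 (2), -15 (3), -45 mm (4, next to the gate's handle). Two stacked balls in each.
- gate (a joint): Opening in m of the slide gate, a 6 mm strip that floors all cells (top at 62 mm): 0 = shut on its stop, up to 0.100 as drawn out to the feeder's -y; starts at 0 to 0.008. Its free edge, at feeder y +57 mm when shut, uncovers cell 1 first. Cell 2 has dropped both balls by 0.055; cell 3 keeps its balls up to 0.065. About 2 N of friction; stays where left.
- stand_foot (a point): Middle of the feeder's stand foot, at feeder x +45 mm, on the bench: a strip 20 x 130 mm, 6 mm high, with two 14 x 14 mm posts (feeder x 36 to 50 mm, y -52 and +52 mm) up to 100 mm, and arms at 83 to 97 mm height to the cells. Axes as the feeder's.
- gate_grip (a point): Grip point of the gate's handle, an upright steel post 14 x 14 mm on the strip's outer end, from 62 to 112 mm above the bench; the point is on its axis at 97 mm height, at feeder (0, -140 mm) with the gate shut, and moves with the gate. Axes as the feeder's.
- drop_point (a point): Point below cells 1 and 2 half-way between them (feeder x 0, y +30 mm), 20 mm above the bench: where the pan's centre must be. Axes as the feeder's.
- lock_hole (a point): Mouth of the lock's vertical 11 mm holes, at feeder (0, -90 mm), 72 mm above the bench: through a fixed upper lug (66 to 72 mm high), the gate strip (56 to 62 mm) and a fixed lower lug (46 to 52 mm), in line only with the gate fully shut. Lugs are 26 mm wide and end at feeder y = -110 mm. Axes as the feeder's.
- pan_center (a point): Centre (half-way up) of the loose catch pan, an open aluminium box 50 mm in its own x, 80 mm in its own y, 40 mm high, 3 mm walls, about 160 g with its handle, standing on the bench (this point 20 mm above its underside).
- pan_grip (a point): Grip point on the pan's handle, an upright square aluminium post 14 x 14 mm, 60 mm from the pan's centre along the pan's -x, reaching from 20 to 100 mm above the pan's underside; this point is on its axis, 85 mm above the underside. A 12 mm wide bar at 20 to 28 mm height joins it to the pan. Axes as the pan's.
- pin_center (a point): Centre (half-way up) of the loose steel lock pin, 82 mm long, 50 g: below, a shank 8 mm in diameter, 46 mm long, tapered tip (3 mm); above, a square head 14 x 14 mm, 36 mm long. This point is 5 mm below the head's shoulder; z points up to the head. It starts upright with its shank in the stand, shoulder on the stand's top (50 mm). In the lock its shoulder rests on the upper lug.
- pin_stand: Pin stand, fixed: grey block 40 x 40 x 50 mm with a 9 mm hole in its top. Origin at the centre of its underside.
- loupe_center (a point): Bystander: black eye loupe, 40 mm wide at most, 34 mm high; its centre. Not to be disturbed.
- oil_jar_center (a point): Bystander: amber glass jar, 40 mm in diameter, 42 mm high; its centre. Not to be disturbed.
- watch_case_center (a point): Bystander: brass watch-case ring, 42 mm in diameter, 12 mm high; its centre. Not to be disturbed.
- ball1_center (a point): Centre of a loose brass tumbling ball, 16 mm in diameter, about 18 g; starts in cell 1 (the farthest from the gate's handle), lower one.
- ball2_center (a point): Centre of a loose brass tumbling ball, 16 mm in diameter, about 18 g; starts in cell 1 (the farthest from the gate's handle), upper one.
- ball3_center (a point): Centre of a loose brass tumbling ball, 16 mm in diameter, about 18 g; starts in cell 2, lower one.
- ball4_center (a point): Centre of a loose brass tumbling ball, 16 mm in diameter, about 18 g; starts in cell 2, upper one.
- ball5_center (a point): Centre of a loose brass tumbling ball, 16 mm in diameter, about 18 g; starts in cell 3, lower one.
- ball6_center (a point): Centre of a loose brass tumbling ball, 16 mm in diameter, about 18 g; starts in cell 3, upper one.
- ball7_center (a point): Centre of a loose brass tumbling ball, 16 mm in diameter, about 18 g; starts in cell 4 (the nearest to the gate's handle), lower one.
- ball8_center (a point): Centre of a loose brass tumbling ball, 16 mm in diameter, about 18 g; starts in cell 4 (the nearest to the gate's handle), upper one.
Things that resemble listed ones, but are neither listed nor needed, are in the scene too. Leave any pink look-alike of the part that bears pan_center alone.

How it is judged:
By the outcome, as a careful person would: the job done as asked, in the order asked, and still so for the second after the job is handed in, with the robot touching nothing.
It also fails if it takes over 72 s, if anything falls off the work surface, if the arm or the gripper's body presses on something with over 40 N, if the wrist force passes 120 N, or if a joint passes its speed limit or range.

## Working session

There is one attempt and no reset: what is moved stays moved. The work goes in short steps, Python scripts to look and compute and a tool call to move; the robot and the scene stay as the last step left them, time stands still between calls to the robot, and variables do not carry over. Pictures are saved under pics/ and viewed, about 8 in all and at most 12, crops included, and the job is handed in when it is done.

Besides the shell and the picture viewer there is one more tool, called in YAML: its name, and indented under it one key for each argument. carry_out: Moves the arm, as the interface text tells. Its arguments: {"type":"object","properties":{"deltas":{"type":"array"},"newtons":{"type":"number"}},"required":["deltas"]}

```bash
mkdir -p pics
python3 - <<'E'
from rig import ctrl, viewer, order
import cv2
for n in("scene","top"):
    im=viewer.capture(n); cv2.imwrite(f"pics/{n}0.png",im[:,:,::-1]); print(n,viewer.calibration(n))
print(ctrl.sense())
E
```

```text
scene {'fx': 464.94233222877205, 'fy': 464.94233222877205, 'cx': 323.76256391046417, 'cy': 197.51702650663626, 'xyz': array([ 952.42192199, -283.65362395, 1014.91768119]), 'attitude': array([-0.23198319,  0.86964814,  0.42227075, -0.10762587])}
top {'fx': 438.574288823384, 'fy': 438.574288823384, 'cx': 316.98832231870585, 'cy': 198.29029516171747, 'xyz': array([ 276.8087715 ,   52.18049725, 1276.3880933 ]), 'attitude': array([ 0.07873195, -0.68592398,  0.71919917, -0.07785964])}
{'time_s': 0.1, 'joints': array([-1.34339261e+00,  3.13350958e-01,  1.49832891e+00, -2.04161954e-05,
        1.33100211e+00, -2.23404570e-01]), 'dq': array([-0.00045879, -0.00287734, -0.00247283,  0.00103847, -0.00083207,
       -0.00021987]), 'tau': array([ 1.90458341e-03, -4.12900865e+01, -2.60141051e+01, -2.81057628e-04,
        3.00153049e-03, -3.14667648e-05]), 'eef_pos': array([ 228.6701656 , -472.33827217,  230.82647711]), 'ee_rot': array([-0.15765511, -0.68921144, -0.15842535,  0.689227  ]), 'force': array([ 0.19560575,  0.52545624, -0.70681316]), 'wrist_torque': array([-0.03068214,  0.0482947 , -0.02351876]), 'grip_width': 1.00105505125222}
```

View pics/top0.png

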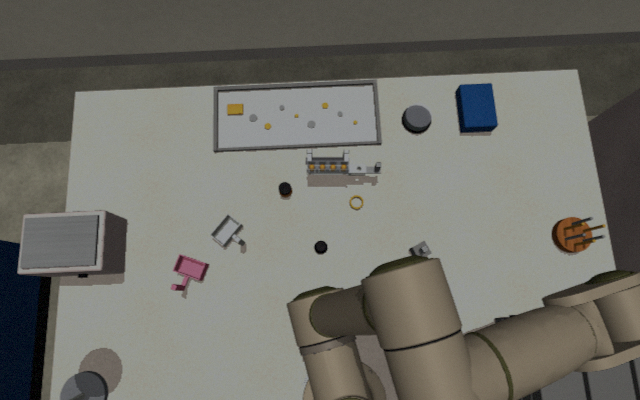

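View pics/scene0.png

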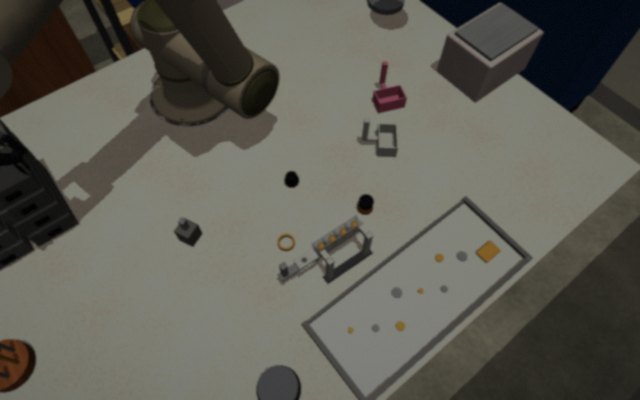

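Top view: the pan candidates are the grey pan at (228,232) with its handle at (241,245) and the pink look-alike at (188,268). I choose the grey one. The feeder is at (328,165), the gate handle at (377,167) and the pin on its stand at (420,247). Bystanders are at (285,189), (321,247) and (356,202). Next is a close crop to check the choice.

```bash
cat > h.py <<'E'
import numpy as np, cv2
from scipy.spatial.transform import Rotation as R
from rig import ctrl, viewer, order
def rot(q): return R.from_quat(np.r_[q[1:],q[0]])
def cal(n):
    c=viewer.calibration(n); return c,rot(c["attitude"]).as_matrix()
def ray(n,uv,z):
    c,M=cal(n); d=M@np.array([(uv[0]-c["cx"])/c["fx"],(uv[1]-c["cy"])/c["fy"],1]); p=c["xyz"]
    return p+d*(z-p[2])/d[2]
def proj(n,P):
    c,M=cal(n); v=M.T@(np.asarray(P,float)-c["xyz"]); return np.array([c["fx"]*v[0]/v[2]+c["cx"],c["fy"]*v[1]/v[2]+c["cy"]])
def crop(im,x,y,w,h,s): return cv2.resize(im[y:y+h,x:x+w],None,fx=s,fy=s,interpolation=cv2.INTER_CUBIC)[:,:,::-1]
E
python3 - <<'E'
from h import *
t=cv2.imread("pics/top0.png")[:,:,::-1]; s=cv2.imread("pics/scene0.png")[:,:,::-1]
a=crop(t,300,145,100,50,4);b=crop(s,270,210,100,75,4);c=crop(t,205,210,50,50,4);d=crop(t,400,230,50,50,4);e=crop(s,355,110,50,50,4);f=crop(s,165,205,50,50,4)
m=np.vstack([np.hstack([a,c,d]),np.hstack([np.vstack([b[:300]]),np.vstack([np.hstack([e,f]),np.zeros((100,400,3),np.uint8)])])])
cv2.imwrite("pics/m1.png",np.clip(m.astype(float)*1.5,0,255))
E
```

```text
[ WARN:0@0.439] global loadsave.cpp:1063 imwrite_ Unsupported depth image for selected encoder is fallbacked to CV_8U.
```

View pics/m1.png

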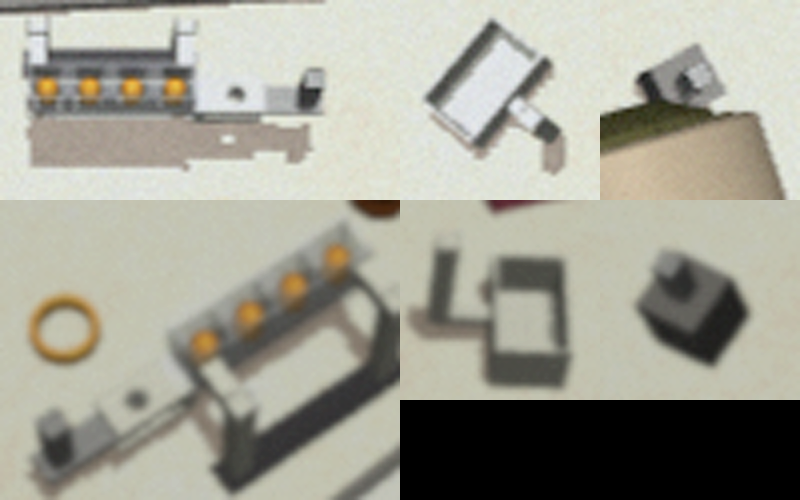

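The crop (picture 3) confirms the grey aluminium pan with its post. The pin is upright in its stand, the lock hole shows at top (359,168), and all the balls are in their cells. Next I compute positions.

Run:
```python
from h import *
np.set_printoptions(precision=1,suppress=True)
def T(L,o,m): return [((u-m[0]+.5)/4-.5+o[0],(v-m[1]+.5)/4-.5+o[1]) for u,v in L]
def show(k,n,L,z):
    P=np.array([ray(n,p,z) for p in L]); print(k,n,P[:,:2].tolist().__repr__() if 0 else P[:,:2].round(1).tolist()); return P
im={n:cv2.imread(f"pics/{n}0.png") for n in("top","scene")}
for n,(x0,y0,x1,y1) in {"top":(300,155,355,180),"scene":(310,215,365,260)}.items():
    h=cv2.cvtColor(im[n],cv2.COLOR_BGR2HSV); m=cv2.inRange(h,(8,130,90),(30,255,255)); k=np.zeros_like(m);k[y0:y1,x0:x1]=m[y0:y1,x0:x1]
    _,_,st,ce=cv2.connectedComponentsWithStats(k); L=[tuple(c) for c,s in zip(ce[1:],st[1:]) if s[4]>8]
    P=show("balls",n,L,86); d=P[-1]-P[0]; print(np.hypot(*d[:2]),np.degrees(np.arctan2(d[1],d[0])))
to={"f":((300,145),(0,0)),"p":((205,210),(400,0)),"s":((400,230),(600,0))}
so={"f":((270,210),(0,200)),"p":((355,110),(400,200)),"s":((165,205),(600,200))}
for k,g,z,lt,ls in [("hole","f",72,[(236,93)],[(137,400)]),("hand","f",112,[(315,74)],[(53,415)]),
 ("rim","p",40,[(490,20),(552,62),(478,148),(427,98)],[(497,260),(565,260),(570,355),(487,350)]),
 ("post","p",100,[(548,130)],[(447,240)]),("pin","s",86,[(700,75)],[(672,262)]),("stand","s",50,[(697,45),(725,97)],[(672,250),(733,283),(703,322),(640,303)])]:
    show(k,"top",T(lt,*to[g]),z); show(k,"scene",T(ls,*so[g]),z)
for k,uv,z in [("loupe?",(285,189),17),("b",(321,247),17),("ring",(356,202),6)]: show(k,"top",[uv],z)
e=np.diff([ray("top",p,40) for p in T([(490,20),(552,62),(478,148),(427,98)],*to["p"])],axis=0);print(np.degrees(np.arctan2(e[:,1],e[:,0])),np.linalg.norm(e,axis=1))
s=ctrl.sense();print(rot(s["ee_rot"]).as_matrix())
```

```text
balls top [[638.6, 59.3], [637.2, 28.8], [635.6, -1.3], [633.7, -31.4]]
90.89669177342573 -93.08300055380688
balls scene [[637.2, 61.3], [635.9, 31.4], [634.1, 1.6], [632.2, -28.4]]
89.88992393704319 -93.1853711648429
hole top [[631.8, -75.8]]
hole scene [[631.7, -74.6]]
hand top [[631.0, -127.0]]
hand scene [[625.2, -122.5]]
rim top [[520.1, 307.0], [487.5, 262.8], [428.6, 315.6], [465.9, 351.8]]
rim scene [[438.4, 320.0], [466.1, 355.6], [525.0, 305.7], [489.1, 266.2]]
post top [[431.1, 255.7]]
post scene [[438.9, 268.7]]
pin top [[392.4, -237.4]]
pin scene [[394.5, -233.4]]
stand top [[416.9, -246.2], [379.9, -261.9]]
stand scene [[366.0, -227.6], [406.3, -210.7], [417.2, -236.8], [384.6, -259.0]]
loupe? top [[593.6, 140.3]]
b top [[417.1, 42.2]]
ring top [[546.6, -67.9]]
[-126.4  138.1   44.2] [54.9 79.1 52. ]
[[-0.   0.4 -0.9]
 [ 0.  -0.9 -0.4]
 [-1.  -0.  -0. ]]
```

```bash
cat > plan.py <<'E'
from h import *
import json
def pose():
    s=ctrl.sense(); M=rot(s["ee_rot"]).as_matrix(); return s["eef_pos"],M
def down(phi):
    a=np.radians(phi); y=np.array([np.cos(a),np.sin(a),0]); x=np.array([0,0,-1.]); return np.column_stack([x,y,np.cross(x,y)])
def plan(wps,step=190.):
    """wps: (x,y,z,jaw_angle_deg,grip) -> printed carry_out rows"""
    p,M=pose(); print("at",p.round(1),"phi",np.degrees(np.arctan2(M[1,1],M[0,1])).round(1),"w",ctrl.sense()["grip_width"].round(3),"t",ctrl.sense()["time_s"])
    for x,y,z,phi,g in wps:
        q=np.array([x,y,z],float); N=down(phi); rv=R.from_matrix(M.T@N).as_rotvec(True)
        n=max(1,int(np.ceil(max(np.linalg.norm(q-p)/step,np.linalg.norm(rv)/45))))
        for i in range(n):
            P=p+(q-p)/n; N2=M@R.from_rotvec(rv/n,degrees=True).as_matrix()
            d=M.T@(P-p); r=rv/n
            print(json.dumps([[g]+[round(float(v)*k/5,1) for v in np.r_[d,r]] for k in range(1,6)])); p,M=P,N2
E
python3 - <<'E'
from plan import *
plan([(438,267.5,150,-42,-1),(438,267.5,66,-42,-1)])
E
```

```text
Traceback (most recent call last):
  File "plan.py", line 9, in plan
    p,M=pose(); print("at",p.round(1),"phi",np.degrees(np.arctan2(M[1,1],M[0,1])).round(1),"w",ctrl.sense()["grip_width"].round(3),"t",ctrl.sense()["time_s"])
                                                                                               ^^^^^^^^^^^^^^^^^^^^^^^^^^^^^^^^
AttributeError: 'float' object has no attribute 'round'
```

```bash
sed -i 's/ctrl.sense()\["grip_width"\].round(3)/round(ctrl.sense()["grip_width"],3)/' plan.py
python3 - <<'E'
from plan import *
plan([(438,267.5,150,-42,-1),(438,267.5,66,-42,-1)])
E
```

```text
at [ 228.7 -472.3  230.8] phi -64.2 w 1.001 t 0.1
[[-1, 3.3, -23.0, -20.4, -0.9, -0.0, 0.0], [-1, 6.5, -46.0, -40.9, -1.8, -0.0, 0.0], [-1, 9.8, -69.0, -61.3, -2.7, -0.0, 0.0], [-1, 13.0, -91.9, -81.7, -3.5, -0.0, 0.0], [-1, 16.3, -114.9, -102.1, -4.4, -0.0, 0.0]]
[[-1, 2.6, -17.1, -17.7, -0.9, -0.0, 0.0], [-1, 5.2, -34.1, -35.4, -1.8, -0.0, 0.0], [-1, 7.8, -51.2, -53.2, -2.7, -0.0, 0.0], [-1, 10.4, -68.3, -70.9, -3.5, -0.0, 0.0], [-1, 13.0, -85.4, -88.6, -4.4, -0.0, 0.0]]
[[-1, 2.1, -12.5, -15.2, -0.9, -0.0, 0.0], [-1, 4.2, -25.0, -30.4, -1.8, -0.0, 0.0], [-1, 6.2, -37.6, -45.6, -2.7, -0.0, 0.0], [-1, 8.3, -50.1, -60.7, -3.5, -0.0, 0.0], [-1, 10.4, -62.6, -75.9, -4.4, -0.0, 0.0]]
[[-1, 1.7, -9.0, -12.9, -0.9, -0.0, 0.0], [-1, 3.3, -18.1, -25.8, -1.8, -0.0, 0.0], [-1, 5.0, -27.1, -38.7, -2.7, -0.0, 0.0], [-1, 6.6, -36.2, -51.6, -3.5, -0.0, 0.0], [-1, 8.3, -45.2, -64.4, -4.4, -0.0, 0.0]]
[[-1, 1.3, -6.4, -10.8, -0.9, -0.0, 0.0], [-1, 2.7, -12.8, -21.7, -1.8, -0.0, 0.0], [-1, 4.0, -19.3, -32.5, -2.7, -0.0, 0.0], [-1, 5.3, -25.7, -43.4, -3.5, -0.0, 0.0], [-1, 6.6, -32.1, -54.2, -4.4, -0.0, 0.0]]
[[-1, 11.0, -11.1, -22.6, 0.0, 0.0, 0.0], [-1, 22.1, -22.2, -45.2, 0.0, 0.0, 0.0], [-1, 33.1, -33.4, -67.8, 0.0, 0.0, 0.0], [-1, 44.2, -44.5, -90.4, 0.0, 0.0, 0.0], [-1, 55.2, -55.6, -113.0, 0.0, 0.0, 0.0]]
[[-1, 5.5, -5.6, -11.3, 0.0, 0.0, 0.0], [-1, 11.0, -11.1, -22.6, 0.0, 0.0, 0.0], [-1, 16.6, -16.7, -33.9, 0.0, 0.0, 0.0], [-1, 22.1, -22.2, -45.2, 0.0, 0.0, 0.0], [-1, 27.6, -27.8, -56.5, 0.0, 0.0, 0.0]]
```

```bash
sed -i 's|P=p+(q-p)/n;|P=p+(q-p)/(n-i);|; s/step=190/step=270/' plan.py
python3 - <<'E'
from plan import *
plan([(438,267.5,150,-42,-1),(438,267.5,66,-42,-1)])
E
```

```text
at [ 228.7 -472.3  230.8] phi -64.2 w 1.001 t 0.1
[[-1, 5.4, -38.3, -34.0, -1.5, -0.0, 0.0], [-1, 10.9, -76.6, -68.1, -3.0, -0.0, 0.0], [-1, 16.3, -114.9, -102.1, -4.4, -0.0, 0.0], [-1, 21.7, -153.2, -136.2, -5.9, -0.0, 0.0], [-1, 27.2, -191.5, -170.2, -7.4, -0.0, 0.0]]
[[-1, 5.4, -33.6, -38.7, -1.5, -0.0, 0.0], [-1, 10.8, -67.2, -77.4, -3.0, -0.0, 0.0], [-1, 16.3, -100.8, -116.1, -4.4, -0.0, 0.0], [-1, 21.7, -134.5, -154.8, -5.9, -0.0, 0.0], [-1, 27.1, -168.1, -193.5, -7.4, -0.0, 0.0]]
[[-1, 5.4, -28.4, -42.7, -1.5, -0.0, 0.0], [-1, 10.8, -56.7, -85.4, -3.0, -0.0, 0.0], [-1, 16.2, -85.1, -128.1, -4.4, -0.0, 0.0], [-1, 21.6, -113.4, -170.8, -5.9, -0.0, 0.0], [-1, 27.0, -141.8, -213.5, -7.4, -0.0, 0.0]]
[[-1, 16.8, 0.0, -0.0, -0.0, 0.0, 0.0], [-1, 33.6, 0.0, -0.0, -0.0, 0.0, 0.0], [-1, 50.4, 0.0, -0.0, -0.0, 0.0, 0.0], [-1, 67.2, 0.0, -0.0, -0.0, 0.0, 0.0], [-1, 84.0, 0.0, -0.0, -0.0, 0.0, 0.0]]
```

carry_out:
  deltas:
    - [-1, 5, -38, -34, -1.5, 0, 0]
    - [-1, 11, -77, -68, -3, 0, 0]
    - [-1, 16, -115, -102, -4.5, 0, 0]
    - [-1, 22, -153, -136, -6, 0, 0]
    - [-1, 27, -191.5, -170, -7.4, 0, 0]
  newtons: 60

```text
time_s: 0.72
eef_pos: [298.4, -224.4, 203.9]
ee_rot: [0.202, 0.678, 0.202, -0.678]
force: [0.2, 0.1, 0.5]
grip_width: 1.0
```

carry_out:
  deltas:
    - [-1, 5, -34, -39, -1.5, 0, 0]
    - [-1, 11, -67, -77, -3, 0, 0]
    - [-1, 16, -101, -116, -4.5, 0, 0]
    - [-1, 22, -134, -155, -6, 0, 0]
    - [-1, 27, -168, -193.5, -7.4, 0, 0]

```text
time_s: 1.35
eef_pos: [368.2, 22.1, 177.1]
ee_rot: [0.246, 0.663, 0.246, -0.663]
force: [1.3, -0.0, -0.0]
grip_width: 1.001
```

carry_out:
  deltas:
    - [-1, 5, -28, -43, -1.5, 0, 0]
    - [-1, 11, -57, -85, -3, 0, 0]
    - [-1, 16, -85, -128, -4.5, 0, 0]
    - [-1, 22, -113, -171, -6, 0, 0]
    - [-1, 27, -142, -213.5, -7.4, 0, 0]

```text
time_s: 1.98
eef_pos: [437.8, 269.0, 149.8]
ee_rot: [-0.288, -0.646, -0.288, 0.646]
force: [0.3, -1.1, 0.0]
grip_width: 0.998
```

Run:
```python
from plan import *
plan([(438,267.5,150,-42,-1),(438,267.5,66,-42,-1)])
t=viewer.capture("top");s=viewer.capture("scene")
a=crop(t,195,195,100,75,4);b=crop(s,165,205,50,50,6);c=crop(t,400,220,50,50,6);d=crop(s,340,90,75,75,4)
m=np.zeros((600,800,3),np.uint8);m[:300,:400]=a;m[300:,:300]=b;m[300:,300:600]=c;m[:300,400:700]=d
cv2.imwrite("pics/m2.png",cv2.convertScaleAbs(m,alpha=1.5))
```

```text
at [437.8 269.  149.8] phi -41.9 w 0.998 t 1.975
[[-1, -0.0, 0.2, 0.2, 0.0, 0.0, 0.0], [-1, -0.1, 0.5, 0.4, 0.0, 0.0, 0.0], [-1, -0.1, 0.7, 0.6, 0.1, 0.0, 0.0], [-1, -0.2, 0.9, 0.7, 0.1, 0.0, 0.0], [-1, -0.2, 1.2, 0.9, 0.1, 0.0, 0.0]]
[[-1, 16.8, 0.0, -0.0, 0.0, 0.0, -0.0], [-1, 33.6, 0.0, -0.0, 0.0, 0.0, -0.0], [-1, 50.4, 0.0, -0.0, 0.0, 0.0, -0.0], [-1, 67.2, 0.0, -0.0, 0.0, 0.0, -0.0], [-1, 84.0, 0.0, -0.0, 0.0, 0.0, -0.0]]
```

View pics/m2.png

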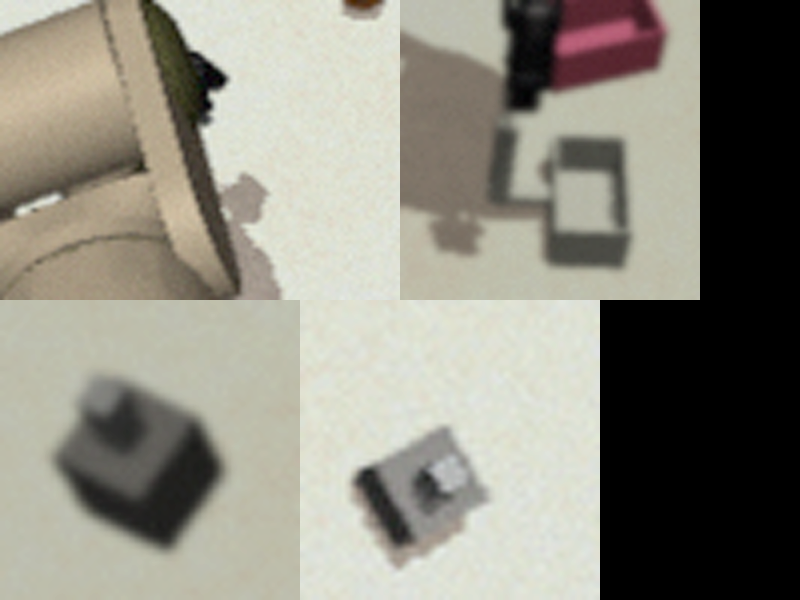

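Picture 4 shows the open fingers right above the grey post, with nothing between them. The pin is clear, with its head square to its stand. I descend and close.

carry_out:
  deltas:
    - [-1, 17, 1, 1, 0, 0, 0]
    - [-1, 34, 1, 1, 0, 0, 0]
    - [-1, 51, 1, 1, 0, 0, 0]
    - [-1, 67, 1, 1, 0, 0, 0]
    - [-1, 84, 1, 1, 0, 0, 0]

```text
time_s: 2.7
eef_pos: [437.7, 265.4, 65.6]
ee_rot: [0.288, 0.646, 0.288, -0.646]
force: [-0.6, -0.4, 0.0]
grip_width: 0.996
```

carry_out:
  deltas:
    - [1, 0, 0, 0, 0, 0, 0]
    - [1, 0, 0, 0, 0, 0, 0]
    - [1, 0, 0, 0, 0, 0, 0]
    - [1, 0, 0, 0, 0, 0, 0]
    - [1, 0, 0, 0, 0, 0, 0]
  newtons: 60

```text
time_s: 3.32
eef_pos: [437.9, 266.0, 66.8]
ee_rot: [0.288, 0.646, 0.288, -0.646]
force: [-1.5, 0.1, 3.9]
grip_width: 0.152
```

carry_out:
  deltas:
    - [1, 0, 0, 0, 0, 0, 0]
    - [1, 0, 0, 0, 0, 0, 0]
    - [1, -10, 0, 0, 0, 0, 0]
    - [1, -40, 0, 0, 0, 0, 0]
    - [1, -80, 0, 0, 0, 0, 0]

```text
time_s: 3.95
eef_pos: [437.1, 265.5, 146.8]
ee_rot: [-0.288, -0.645, -0.288, 0.647]
force: [0.6, 0.8, -1.2]
grip_width: 0.154
```

Run:
```python
from plan import *
plan([])
t=viewer.capture("top");s=viewer.capture("scene")
a=crop(t,195,170,100,100,4);d=crop(s,320,60,100,100,4)
cv2.imwrite("pics/m3.png",cv2.convertScaleAbs(np.hstack([a,d]),alpha=1.5))
```

```text
at [437.1 265.5 146.8] phi -42.0 w 0.154 t 3.95
```

View pics/m3.png

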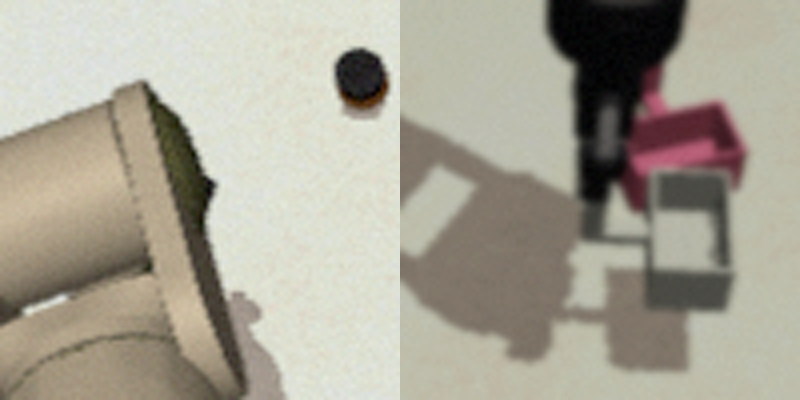

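Picture 5 shows the pan hanging level from the fingers, about 80 mm up. Its rim corners in the scene view are near (382,103), (402,103), (404,127) and (382,127).

Run:
```python
from plan import *
L=[(650,171),(727,172),(735,269),(647,269)]
P=np.array([ray("scene",((u-400+.5)/4-.5+320,(v+.5)/4-.5+60),120) for u,v in L])
print(P.round(1)); c=P.mean(0); tcp=pose()[0]; print(c,c-tcp, np.degrees(np.arctan2(*(c-tcp)[1::-1])))
e=np.diff(np.vstack([P,P[:1]]),axis=0); print(np.degrees(np.arctan2(e[:,1],e[:,0])),np.linalg.norm(e,axis=1))
plan([(477.3,53.8,149,-93.1,1),(477.3,53.8,70,-93.1,1),(577.3,48.4,70,-93.1,1)])
```

```text
[[432.8 323.9 120. ]
 [463.1 361.6 120. ]
 [522.3 312.9 120. ]
 [489.4 270.7 120. ]]
[476.90988488 317.24704457 120.        ] [ 37.51430278  50.87952723 -30.23593111] 53.598044750776936
[  51.1361707   -39.43282562 -127.9386468   136.7719658 ] [48.34002208 76.67295298 53.50270316 77.75853036]
at [439.4 266.4 150.2] phi -42.0 w 0.152 t 4.05
[[1, 0.1, 17.0, 13.3, 5.1, -0.0, -0.0], [1, 0.2, 34.1, 26.5, 10.2, -0.1, -0.0], [1, 0.3, 51.1, 39.8, 15.3, -0.1, -0.0], [1, 0.4, 68.1, 53.1, 20.5, -0.2, -0.0], [1, 0.5, 85.2, 66.4, 25.6, -0.2, -0.0]]
[[1, 0.1, 21.1, 4.6, 5.1, -0.0, -0.0], [1, 0.3, 42.2, 9.2, 10.2, -0.1, -0.0], [1, 0.4, 63.3, 13.9, 15.3, -0.1, -0.0], [1, 0.5, 84.4, 18.5, 20.5, -0.2, -0.0], [1, 0.7, 105.5, 23.1, 25.6, -0.2, -0.0]]
[[1, 15.8, -0.0, -0.0, 0.0, 0.0, -0.0], [1, 31.6, -0.0, -0.0, 0.0, 0.0, -0.0], [1, 47.4, -0.0, -0.0, 0.0, 0.0, -0.0], [1, 63.2, -0.0, -0.0, 0.0, 0.0, -0.0], [1, 79.0, -0.0, -0.0, 0.0, 0.0, -0.0]]
[[1, 0.0, -0.0, -20.0, -0.0, 0.0, 0.0], [1, 0.0, -0.0, -40.1, -0.0, 0.0, 0.0], [1, 0.0, -0.0, -60.1, -0.0, 0.0, 0.0], [1, 0.0, -0.0, -80.1, -0.0, 0.0, 0.0], [1, 0.0, -0.0, -100.1, -0.0, 0.0, 0.0]]
```

Run:
```python
from plan import *
for _ in range(6):
    viewer.capture("top"); print(pose()[0].round(1))
```

```text
[438.4 266.  147.9]
[437.6 265.7 146.3]
[437.2 265.6 145.5]
[437.1 265.5 145.1]
[437.1 265.5 145.1]
[437.2 265.6 145.2]
```

Run:
```python
from plan import *
plan([(477.3,53.8,146,-93.1,1)])
```

```text
at [437.2 265.6 145.2] phi -42.0 w 0.155 t 4.35
[[1, -0.1, 17.1, 13.1, 5.1, 0.0, 0.0], [1, -0.2, 34.3, 26.1, 10.2, 0.0, 0.0], [1, -0.2, 51.4, 39.2, 15.3, 0.0, 0.0], [1, -0.3, 68.6, 52.3, 20.4, 0.1, 0.0], [1, -0.4, 85.7, 65.3, 25.6, 0.1, 0.0]]
[[1, -0.1, 21.1, 4.4, 5.1, 0.0, 0.0], [1, -0.2, 42.2, 8.8, 10.2, 0.0, 0.0], [1, -0.3, 63.3, 13.2, 15.3, 0.0, 0.0], [1, -0.3, 84.4, 17.5, 20.4, 0.1, 0.0], [1, -0.4, 105.5, 21.9, 25.6, 0.1, 0.0]]
```

carry_out:
  deltas:
    - [1, 0, 14, 10, 4, 0, 0]
    - [1, 0, 31, 23, 9, 0, 0]
    - [1, 0, 48, 37, 14.5, 0, 0]
    - [1, 0, 66, 50, 20, 0, 0]
    - [1, 0, 85.7, 65.3, 25.6, 0, 0]

```text
time_s: 4.97
eef_pos: [457.8, 158.4, 146.0]
ee_rot: [-0.135, -0.694, -0.135, 0.694]
force: [0.9, 0.4, -2.5]
grip_width: 0.154
```

carry_out:
  deltas:
    - [1, 0, 25, 5, 6, 0, 0]
    - [1, 0, 52, 11, 13, 0, 0]
    - [1, 0, 78, 16, 19, 0, 0]
    - [1, 0, 97, 20, 23.5, 0, 0]
    - [1, 0, 105.5, 22, 25.6, 0, 0]

```text
time_s: 5.6
eef_pos: [477.6, 52.6, 146.0]
ee_rot: [0.021, -0.707, 0.021, 0.707]
force: [-0.6, -0.0, -2.1]
grip_width: 0.148
```

carry_out:
  deltas:
    - [1, 10, 0, 0, 0, 0, 0]
    - [1, 30, 0, 0, 0, 0, 0]
    - [1, 50, 0, 0, 0, 0, 0]
    - [1, 63, 0, 0, 0, 0, 0]
    - [1, 70, 0, 0, 0, 0, 0]

```text
time_s: 6.22
eef_pos: [477.4, 54.4, 75.5]
ee_rot: [0.019, -0.707, 0.019, 0.707]
force: [0.7, -0.2, -1.6]
grip_width: 0.155
```

carry_out:
  deltas:
    - [1, 0, 0, 0, 0, 0, 0]
    - [1, 0, 0, 0, 0, 0, 0]
    - [1, 0, 0, 0, 0, 0, 0]
    - [1, 0, 0, 0, 0, 0, 0]
    - [1, 0, 0, 0, 0, 0, 0]

```text
time_s: 6.85
eef_pos: [477.8, 54.0, 76.4]
ee_rot: [-0.02, 0.707, -0.02, -0.707]
force: [-0.2, 0.9, -2.4]
grip_width: 0.153
```

Run:
```python
from plan import *
t=viewer.capture("top");s=viewer.capture("scene")
plan([(577.3,48.4,71,-93.1,1)])
a=crop(t,265,130,120,100,4)[:400];d=crop(s,270,130,120,150,4)
cv2.imwrite("pics/m4.png",cv2.convertScaleAbs(np.hstack([cv2.resize(d,(480,600)),a[:400,:320] if 0 else np.vstack([a,np.zeros((200,480,3),np.uint8)])[:, :320]]),alpha=1.5))
```

```text
at [477.7  54.   76.4] phi -93.2 w 0.15 t 6.95
[[1, 1.1, 0.0, -19.9, -0.0, -0.0, -0.0], [1, 2.1, 0.0, -39.9, -0.0, -0.0, -0.0], [1, 3.2, 0.1, -59.8, -0.0, -0.0, -0.0], [1, 4.3, 0.1, -79.8, -0.1, -0.0, -0.0], [1, 5.4, 0.1, -99.7, -0.1, -0.0, -0.0]]
```

View pics/m4.png

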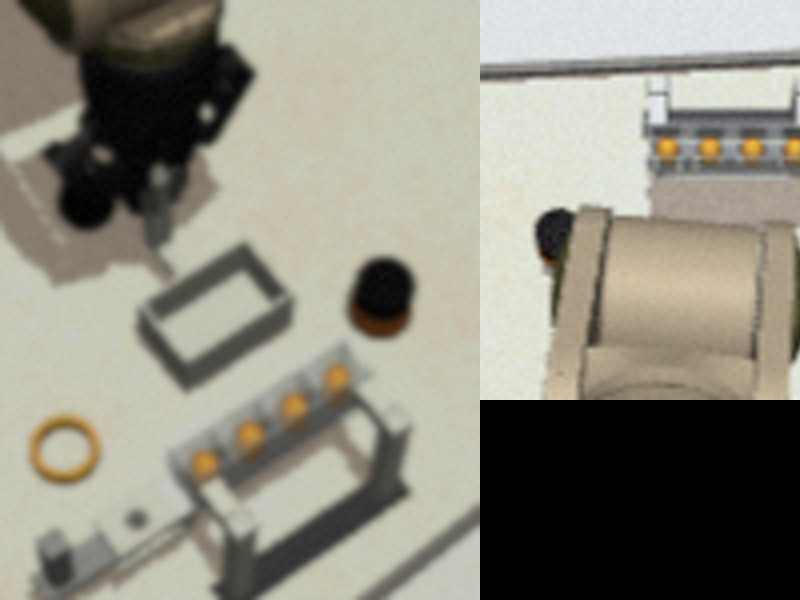

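Picture 6 shows the pan hanging in front of the feeder's open side, clear of the jar at scene (366,203) and the ring. The rim corners are near scene (331,191), (343,205), (317,221) and (305,209).

Run:
```python
from plan import *
L=[(245,243),(292,301),(187,366),(139,318)]
P=np.array([ray("scene",((u+.5)/4-.5+270,(v+.5)/4-.5+130),50) for u,v in L])
print(P.round(1)); c=P.mean(0); tcp=pose()[0]; print(c,c-tcp)
e=np.diff(np.vstack([P,P[:1]]),axis=0); print(np.degrees(np.arctan2(e[:,1],e[:,0])),np.linalg.norm(e,axis=1))
```

```text
[[522.2  89.1  50. ]
 [570.4  86.1  50. ]
 [566.   10.8  50. ]
 [523.7   7.9  50. ]]
[545.53891761  48.4876034   50.        ] [ 67.80620269  -5.54497447 -26.35755771]
[  -3.60112002  -93.32395329 -176.16664295   91.05567498] [48.30270125 75.44822718 42.43153455 81.2057272 ]
```

carry_out:
  deltas:
    - [1, 6, 0, -8, 0, 0, 0]
    - [1, 6, 0, -28, 0, 0, 0]
    - [1, 6, 0, -52, 0, 0, 0]
    - [1, 6, 0, -76, 0, 0, 0]
    - [1, 6, 0, -90, 0, 0, 0]

```text
time_s: 7.58
eef_pos: [568.8, 48.9, 69.7]
ee_rot: [-0.02, 0.707, -0.02, -0.707]
force: [0.6, 0.7, -2.9]
grip_width: 0.152
```

carry_out:
  deltas:
    - [1, 0, 0, -4, 0, 0, 0]
    - [1, 0, 0, -5, 0, 0, 0]
    - [1, 0, 0, -5, 0, 0, 0]
    - [1, 1, 0, -5, 0, 0, 0]
    - [1, 2, 0, -5, 0, 0, 0]

```text
time_s: 8.2
eef_pos: [572.4, 48.8, 68.3]
ee_rot: [-0.02, 0.707, -0.02, -0.707]
force: [0.3, -0.6, -3.1]
grip_width: 0.148
```

Run:
```python
from plan import *
s=viewer.capture("scene"); plan([]); print(ctrl.sense()["force"])
cv2.imwrite("pics/m5.png",cv2.convertScaleAbs(crop(s,260,150,120,100,5),alpha=1.5))
```

```text
at [572.4  48.8  68.2] phi -93.2 w 0.153 t 8.25
[-0.50485754  0.297425   -2.36056037]
```

View pics/m5.png

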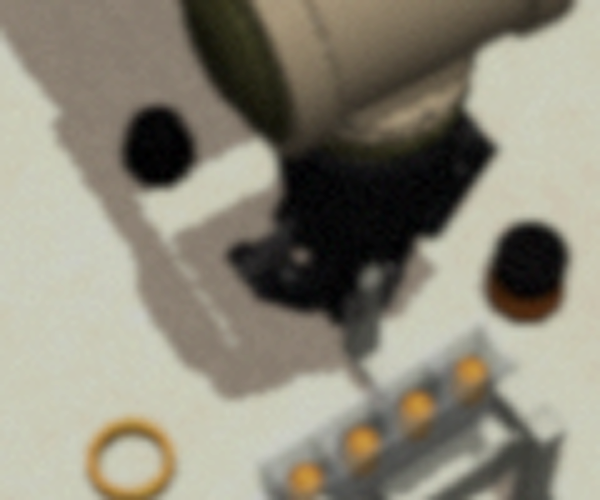

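Picture 7 shows the pan under the feeder and the post in front of it. I lower the last 2 mm.

carry_out:
  deltas:
    - [1, 0.5, 0, 0, 0, 0, 0]
    - [1, 1, 0, 0, 0, 0, 0]
    - [1, 1.5, 0, 0, 0, 0, 0]
    - [1, 2, 0, 0, 0, 0, 0]
    - [1, 2, 0, 0, 0, 0, 0]

```text
time_s: 8.88
eef_pos: [572.5, 48.9, 66.9]
ee_rot: [0.02, -0.707, 0.02, 0.707]
force: [-4.6, 0.9, 5.6]
grip_width: 0.159
```

carry_out:
  deltas:
    - [1, 0.5, 0, 0, 0, 0, 0]
    - [1, 1, 0, 0, 0, 0, 0]
    - [1, 1, 0, 0, 0, 0, 0]
    - [1, 1, 0, 0, 0, 0, 0]
    - [1, 1, 0, 0, 0, 0, 0]

```text
time_s: 9.5
eef_pos: [572.5, 48.8, 66.8]
ee_rot: [-0.019, 0.707, -0.02, -0.707]
force: [-7.2, 0.2, 13.3]
grip_width: 0.155
```

carry_out:
  deltas:
    - [1, -0.7, 0, 0, 0, 0, 0]
    - [1, -0.7, 0, 0, 0, 0, 0]
    - [-1, -0.7, 0, 0, 0, 0, 0]
    - [-1, -0.7, 0, 0, 0, 0, 0]
    - [-1, -0.7, 0, 0, 0, 0, 0]

```text
time_s: 10.12
eef_pos: [572.6, 48.7, 65.9]
ee_rot: [-0.02, 0.707, -0.02, -0.707]
force: [-0.5, 0.4, 0.5]
grip_width: 0.782
```

carry_out:
  deltas:
    - [-1, 0, 0, 0, 0, 0, 0]
    - [-1, 0, 0, 0, 0, 0, 0]
    - [-1, -20, 0, 0, 0, 0, 0]
    - [-1, -60, 0, 0, 0, 0, 0]
    - [-1, -100, 0, 0, 0, 0, 0]

```text
time_s: 10.75
eef_pos: [572.4, 48.8, 167.1]
ee_rot: [0.02, -0.707, 0.02, 0.707]
force: [-0.2, -0.2, -0.1]
grip_width: 0.999
```

Run:
```python
from plan import *
plan([(627.5,-127,170,-93.1,-1)])
```

```text
at [572.4  48.8 167.1] phi -93.2 w 0.999 t 10.75
[[-1, -0.6, 34.5, -12.9, -0.0, 0.0, 0.0], [-1, -1.2, 69.0, -25.9, -0.0, 0.0, 0.0], [-1, -1.8, 103.5, -38.8, -0.0, 0.0, 0.0], [-1, -2.4, 138.0, -51.8, -0.1, 0.0, 0.0], [-1, -3.0, 172.5, -64.7, -0.1, 0.0, 0.0]]
```

carry_out:
  deltas:
    - [-1, 0, 25, -9, 0, 0, 0]
    - [-1, 0, 70, -26, 0, 0, 0]
    - [-1, 0, 118, -44, 0, 0, 0]
    - [-1, 0, 158, -60, 0, 0, 0]
    - [-1, 0, 172.5, -65, 0, 0, 0]

```text
time_s: 11.38
eef_pos: [628.1, -129.2, 165.6]
ee_rot: [0.02, -0.707, 0.02, 0.707]
force: [-0.1, -1.1, 0.0]
grip_width: 0.994
```

carry_out:
  deltas:
    - [-1, 0, 0, 0, 0, 0, 0]
    - [-1, 0, 0, 0, 0, 0, 0]
    - [-1, 12, 0, 0, 0, 0, 0]
    - [-1, 24, 0, 0, 0, 0, 0]
    - [-1, 30, 0, 0, 0, 0, 0]

```text
time_s: 12.0
eef_pos: [627.5, -126.5, 134.6]
ee_rot: [0.02, -0.706, 0.019, 0.707]
force: [0.1, -0.8, 0.0]
grip_width: 1.0
```

carry_out:
  deltas:
    - [-1, 0, 0, 0, 0, 0, 0]
    - [-1, 0, 0, 0, 0, 0, 0]
    - [-1, 0, 0, 0, 0, 0, 0]
    - [-1, 0, 0, 0, 0, 0, 0]
    - [-1, 0, 0, 0, 0, 0, 0]

```text
time_s: 12.62
eef_pos: [627.9, -127.1, 136.1]
ee_rot: [-0.02, 0.707, -0.02, -0.707]
force: [0.7, 0.1, -0.5]
grip_width: 0.998
```

Run:
```python
from plan import *
s=viewer.capture("scene");t=viewer.capture("top"); plan([]); print(ctrl.sense()["force"])
print(proj("scene",pose()[0]),proj("scene",(628,-124.6,112)))
a=crop(s,260,165,120,120,5);b=crop(t,290,140,50,60,4)
m=np.zeros((600,800,3),np.uint8);m[:,:600]=a;m[:240,600:]=b
cv2.imwrite("pics/m6.png",cv2.convertScaleAbs(m,alpha=1.5))
```

```text
at [ 627.9 -127.1  136. ] phi -93.2 w 1.001 t 12.725
[0.16120591 0.07892358 0.17256946]
[281.04357316 261.26384898] [282.87112917 264.96841875]
```

View pics/m6.png

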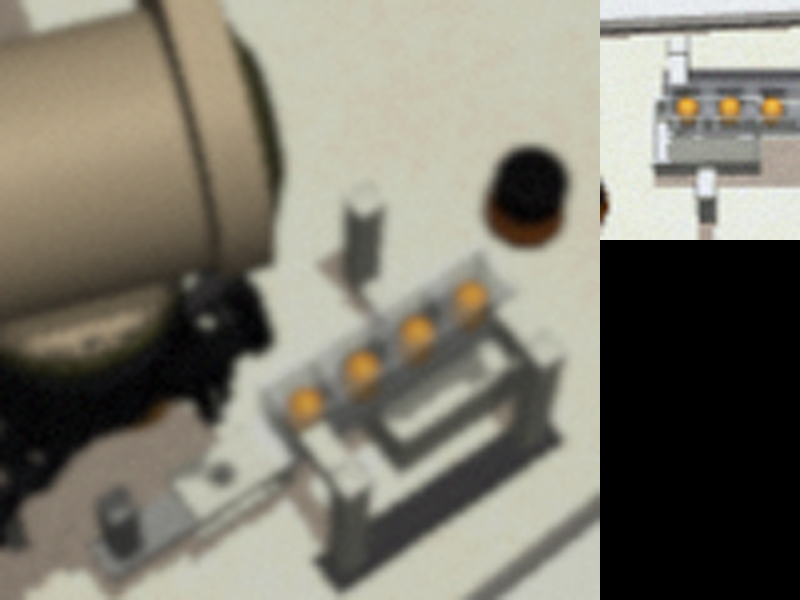

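Picture 8: the pan stands under cells 1 and 2, with its +x rim visible behind the row at scene (340,258)-(362,240). The gate handle top is at scene (283.5,264.5), where I predicted it.

Run:
```python
from plan import *
f=lambda u,v:((u-600+.5)/4-.5+290,(v+.5)/4-.5+140)
for p,z in [((655,168),40),((761,165),40),((706,180),100)]: print(ray("top",f(*p),z).round(1))
g=lambda u,v:((u+.5)/5-.5+260,(v+.5)/5-.5+165)
for p,z in [((402,445),40),((512,362),40),((363,192),100)]: print("s",ray("scene",g(*p),z).round(1))
P=np.array([636.9,45.2]);y=np.array([.054,.9985]);x=np.array([.9985,-.054])
for k,q,z in [("rim-x+y",P-25*x+40*y,40),("rim-x-y",P-25*x-40*y,40),("post",P-60*x,100)]: print(k,q,proj("top",[*q,z]),proj("scene",[*q,z]))
```

```text
[607.4  84.5  40. ]
[605.9   7.2  40. ]
[581.1  48.  100. ]
s [659.6   5.5  40. ]
s [659.1  71.4  40. ]
s [572.   51.5 100. ]
rim-x+y [614.0975  86.49  ] [302.58641515 179.43780627] [354.39689537 219.68108233]
rim-x-y [609.7775   6.61  ] [329.9979438  179.58736946] [326.65870679 237.48454673]
post [576.99  48.44] [316.01758046 186.05528801] [332.52777816 205.27959397]
```

The pan is within about 4 mm of the drop point, which is good enough. Now I grip the gate.

carry_out:
  deltas:
    - [-1, 10, 0, 0, 0, 0, 0]
    - [-1, 26, 0, 0, 0, 0, 0]
    - [-1, 42, 0, 0, 0, 0, 0]
    - [-1, 53, 0, 0, 0, 0, 0]
    - [-1, 58, 0, 0, 0, 0, 0]

```text
time_s: 13.35
eef_pos: [627.7, -126.9, 76.9]
ee_rot: [0.02, -0.706, 0.019, 0.707]
force: [0.4, 0.9, 0.4]
grip_width: 1.001
```

carry_out:
  deltas:
    - [-1, 0, 0, 0, 0, 0, 0]
    - [1, 0, 0, 0, 0, 0, 0]
    - [1, 0, 0, 0, 0, 0, 0]
    - [1, 0, 0, 0, 0, 0, 0]
    - [1, 0, 0, 0, 0, 0, 0]
  newtons: 50

```text
time_s: 13.98
eef_pos: [628.0, -127.0, 78.2]
ee_rot: [-0.02, 0.707, -0.02, -0.707]
force: [-2.1, 1.8, 8.2]
grip_width: 0.157
```

carry_out:
  deltas:
    - [1, 0, 0, 0, 0, 0, 0]
    - [1, 0, 0, 0, 0, 0, 0]
    - [1, 0, 0, 0, 0, 0, 0]
    - [1, 0, 0, 0, 0, 0, 0]
    - [1, 0, 0, 0, 0, 0, 0]

```text
time_s: 14.6
eef_pos: [628.0, -127.0, 78.2]
ee_rot: [-0.02, 0.707, -0.02, -0.707]
force: [-1.3, -0.0, 4.8]
grip_width: 0.151
```

Next I find the shut stop to get a reference (world +y is tool -y).

carry_out:
  deltas:
    - [1, 0, -1, 0, 0, 0, 0]
    - [1, 0, -2, 0, 0, 0, 0]
    - [1, 0, -3, 0, 0, 0, 0]
    - [1, 0, -3, 0, 0, 0, 0]
    - [1, 0, -3, 0, 0, 0, 0]

```text
time_s: 15.22
eef_pos: [628.1, -125.3, 78.2]
ee_rot: [-0.019, 0.707, -0.02, -0.707]
force: [-3.0, -5.9, 5.0]
grip_width: 0.157
```

carry_out:
  deltas:
    - [1, 0, -0.5, 0, 0, 0, 0]
    - [1, 0, -1, 0, 0, 0, 0]
    - [1, 0, -1.5, 0, 0, 0, 0]
    - [1, 0, -1.5, 0, 0, 0, 0]
    - [1, 0, -1.5, 0, 0, 0, 0]

```text
time_s: 15.85
eef_pos: [628.1, -125.2, 78.3]
ee_rot: [-0.018, 0.707, -0.021, -0.707]
force: [-1.9, -12.8, 3.5]
grip_width: 0.151
```

Stop found: TCP y is -125.3 with the gate shut. I draw to 60 mm in gentle stages (target y about -185.2).

carry_out:
  deltas:
    - [1, 0, 4, 0, 0, 0, 0]
    - [1, 0, 12, 0, 0, 0, 0]
    - [1, 0, 22, 0, 0, 0, 0]
    - [1, 0, 32, 0, 0, 0, 0]
    - [1, 0, 38, 0, 0, 0, 0]

```text
time_s: 16.48
eef_pos: [626.2, -160.0, 78.2]
ee_rot: [-0.02, 0.707, -0.019, -0.707]
force: [-0.6, 4.7, 5.2]
grip_width: 0.156
```

carry_out:
  deltas:
    - [1, 0, 4, 0, 0, 0, 0]
    - [1, 0, 9, 0, 0, 0, 0]
    - [1, 0, 14, 0, 0, 0, 0]
    - [1, 0, 18, 0, 0, 0, 0]
    - [1, 0, 20, 0, 0, 0, 0]

```text
time_s: 17.1
eef_pos: [625.2, -179.9, 78.2]
ee_rot: [-0.02, 0.707, -0.019, -0.707]
force: [-1.4, 4.5, 6.3]
grip_width: 0.157
```

carry_out:
  deltas:
    - [1, 0, 1, 0, 0, 0, 0]
    - [1, 0, 2, 0, 0, 0, 0]
    - [1, 0, 3, 0, 0, 0, 0]
    - [1, 0, 3.5, 0, 0, 0, 0]
    - [1, 0, 4, 0, 0, 0, 0]

```text
time_s: 17.73
eef_pos: [625.0, -183.7, 78.2]
ee_rot: [-0.02, 0.707, -0.019, -0.707]
force: [-0.6, 3.2, 5.8]
grip_width: 0.159
```

Run:
```python
from plan import *
s=viewer.capture("scene"); t=viewer.capture("top"); plan([]); print(ctrl.sense()["force"])
for n,im in(("scene",s),("top",t)):
    h=cv2.cvtColor(im,cv2.COLOR_RGB2HSV); m=cv2.inRange(h,(8,130,90),(30,255,255))
    _,_,st,ce=cv2.connectedComponentsWithStats(m); lo,hi=((300,215),(370,265)) if n=="scene" else ((300,155),(355,195))
    print(n,[(c.round(0).tolist(),int(q[4])) for c,q in zip(ce,st) if (c>lo).all() and (c<hi).all() and q[4]>3])
a=crop(s,290,190,90,80,6);b=crop(t,295,145,60,50,4)
m=np.zeros((480,780,3),np.uint8);m[:,:540]=a;m[:200,540:]=b
cv2.imwrite("pics/m7.png",cv2.convertScaleAbs(m,alpha=1.5))
```

```text
at [ 625.  -183.8   78.2] phi -93.2 w 0.156 t 17.825
[-1.51576268  3.63814726  4.74567891]
scene [([358.0, 234.0], 10), ([332.0, 238.0], 28), ([321.0, 245.0], 25), ([348.0, 243.0], 7)]
top [([332.0, 167.0], 19), ([343.0, 167.0], 19), ([306.0, 174.0], 14), ([312.0, 174.0], 7), ([317.0, 174.0], 7), ([322.0, 174.0], 8)]
```

View pics/m7.png

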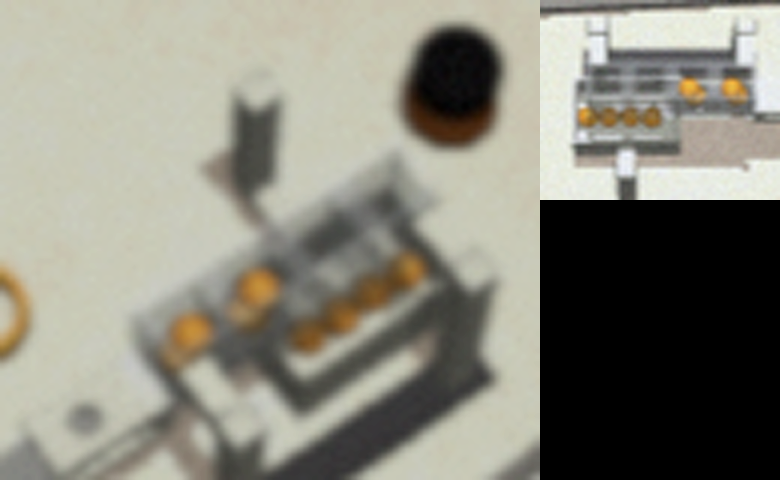

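Picture 9: four balls lie in a row in the pan, cells 1 and 2 are empty, and cells 3 and 4 still hold theirs. Now I push the gate shut.

carry_out:
  deltas:
    - [1, 0, -4, 0, 0, 0, 0]
    - [1, 0, -12, 0, 0, 0, 0]
    - [1, 0, -22, 0, 0, 0, 0]
    - [1, 0, -32, 0, 0, 0, 0]
    - [1, 0, -40, 0, 0, 0, 0]

```text
time_s: 18.45
eef_pos: [627.1, -144.3, 78.2]
ee_rot: [-0.019, 0.707, -0.02, -0.707]
force: [-1.9, -3.3, 5.9]
grip_width: 0.153
```

carry_out:
  deltas:
    - [1, 0, -6, 0, 0, 0, 0]
    - [1, 0, -11, 0, 0, 0, 0]
    - [1, 0, -15, 0, 0, 0, 0]
    - [1, 0, -18, 0, 0, 0, 0]
    - [1, 0, -20, 0, 0, 0, 0]

```text
time_s: 19.08
eef_pos: [628.1, -125.3, 78.2]
ee_rot: [-0.019, 0.707, -0.02, -0.707]
force: [-2.5, -11.7, 4.7]
grip_width: 0.155
```

carry_out:
  deltas:
    - [1, 0, -0.5, 0, 0, 0, 0]
    - [1, 0, -1, 0, 0, 0, 0]
    - [1, 0, -1.5, 0, 0, 0, 0]
    - [1, 0, -2, 0, 0, 0, 0]
    - [1, 0, -2, 0, 0, 0, 0]

```text
time_s: 19.7
eef_pos: [628.1, -125.3, 78.3]
ee_rot: [-0.018, 0.707, -0.021, -0.707]
force: [-3.1, -14.7, 3.6]
grip_width: 0.156
```

The gate is shut. I release, turn 90° and regrip the handle across x. This fixes the feeder's x exactly for the pin and gives the gate a second push shut.

carry_out:
  deltas:
    - [1, 0, 1, 0, 0, 0, 0]
    - [1, 0, 2, 0, 0, 0, 0]
    - [-1, 0, 2, 0, 0, 0, 0]
    - [-1, 0, 2, 0, 0, 0, 0]
    - [-1, 0, 2, 0, 0, 0, 0]

```text
time_s: 20.32
eef_pos: [628.0, -124.2, 77.7]
ee_rot: [0.02, -0.707, 0.019, 0.707]
force: [0.4, 0.4, -0.3]
grip_width: 0.785
```

carry_out:
  deltas:
    - [-1, 0, 0, 0, 0, 0, 0]
    - [-1, 0, 0, 0, 0, 0, 0]
    - [-1, -15, 0, 0, 0, 0, 0]
    - [-1, -35, 0, 0, 0, 0, 0]
    - [-1, -50, 0, 0, 0, 0, 0]

```text
time_s: 20.95
eef_pos: [628.4, -124.7, 129.9]
ee_rot: [-0.019, 0.707, -0.02, -0.706]
force: [0.4, 0.2, -0.2]
grip_width: 1.003
```

carry_out:
  deltas:
    - [-1, 0, 0, 0, -9, 0, 0]
    - [-1, 0, 0, 0, -18, 0, 0]
    - [-1, 0, 0, 0, -27, 0, 0]
    - [-1, 0, 0, 0, -36, 0, 0]
    - [-1, 0, 0, 0, -45, 0, 0]

```text
time_s: 21.58
eef_pos: [628.2, -124.6, 128.7]
ee_rot: [0.254, 0.66, 0.254, -0.66]
force: [-0.1, 0.7, -0.3]
grip_width: 0.998
```

carry_out:
  deltas:
    - [-1, 0, 0, 0, -9, 0, 0]
    - [-1, 0, 0, 0, -18, 0, 0]
    - [-1, 0, 0, 0, -27, 0, 0]
    - [-1, 0, 0, 0, -36, 0, 0]
    - [-1, 0, 0, 0, -45, 0, 0]

```text
time_s: 22.2
eef_pos: [628.2, -124.6, 128.7]
ee_rot: [0.487, 0.512, 0.487, -0.512]
force: [-0.4, 0.1, -0.1]
grip_width: 1.004
```

Run:
```python
from plan import *
plan([(628.1,-125.3,78,-3.1,-1)])
```

```text
at [ 628.2 -124.6  128.7] phi -2.9 w 1.004 t 22.2
[[-1, 10.1, -0.0, 0.1, 0.0, 0.0, -0.0], [-1, 20.3, -0.0, 0.3, 0.1, 0.0, -0.0], [-1, 30.4, -0.0, 0.4, 0.1, 0.0, -0.0], [-1, 40.6, -0.0, 0.6, 0.2, 0.0, -0.0], [-1, 50.7, -0.0, 0.7, 0.2, 0.0, -0.0]]
```

carry_out:
  deltas:
    - [-1, 8, 0, 0.7, 0.2, 0, 0]
    - [-1, 22, 0, 0.7, 0.2, 0, 0]
    - [-1, 36, 0, 0.7, 0.2, 0, 0]
    - [-1, 46, 0, 0.7, 0.2, 0, 0]
    - [-1, 50.7, 0, 0.7, 0.2, 0, 0]

```text
time_s: 22.82
eef_pos: [627.8, -125.1, 76.3]
ee_rot: [-0.485, -0.514, -0.485, 0.515]
force: [0.3, 0.5, 0.3]
grip_width: 0.999
```

carry_out:
  deltas:
    - [-1, 0, 0, 0, 0, 0, 0]
    - [1, 0, 0, 0, 0, 0, 0]
    - [1, 0, 0, 0, 0, 0, 0]
    - [1, 0, 0, 0, 0, 0, 0]
    - [1, 0, 0, 0, 0, 0, 0]

```text
time_s: 23.45
eef_pos: [628.4, -125.3, 77.5]
ee_rot: [0.485, 0.515, 0.485, -0.514]
force: [8.4, 0.4, 1.7]
grip_width: 0.156
```

carry_out:
  deltas:
    - [1, 0, 0, -0.5, 0, 0, 0]
    - [1, 0, 0, -1, 0, 0, 0]
    - [1, 0, 0, -1.5, 0, 0, 0]
    - [1, 0, 0, -1.5, 0, 0, 0]
    - [1, 0, 0, -1.5, 0, 0, 0]

```text
time_s: 24.08
eef_pos: [628.4, -125.2, 77.6]
ee_rot: [-0.486, -0.514, -0.484, 0.515]
force: [2.8, -7.8, -0.5]
grip_width: 0.156
```

The handle grip centre is (628.4, -125.2), so the hole is at about (631.1, -75.3). Now I release and locate the pin from the m2 crop (head top at top (425,248) and scene (182,220)).

carry_out:
  deltas:
    - [1, 0, 0, 1, 0, 0, 0]
    - [-1, 0, 0, 1, 0, 0, 0]
    - [-1, 0, 0, 1, 0, 0, 0]
    - [-1, 0, 0, 1, 0, 0, 0]
    - [-1, 0, 0, 1, 0, 0, 0]

```text
time_s: 24.7
eef_pos: [628.0, -124.6, 77.3]
ee_rot: [-0.485, -0.514, -0.485, 0.514]
force: [0.1, -0.6, -0.1]
grip_width: 0.983
```

carry_out:
  deltas:
    - [-1, 0, 0, 0, 0, 0, 0]
    - [-1, -10, 0, 0, 0, 0, 0]
    - [-1, -35, 0, 0, 0, 0, 0]
    - [-1, -60, 0, 0, 0, 0, 0]
    - [-1, -75, 0, 0, 0, 0, 0]

```text
time_s: 25.32
eef_pos: [628.4, -124.9, 154.3]
ee_rot: [0.486, 0.515, 0.484, -0.514]
force: [-0.4, 0.2, -0.5]
grip_width: 0.995
```

Run:
```python
from plan import *
T=lambda u,v:((u-300+.5)/6-.5+400,(v-300+.5)/6-.5+220)
S=lambda u,v:((u+.5)/6-.5+165,(v-300+.5)/6-.5+205)
print("head",ray("top",T(451,471),86).round(1),ray("scene",S(104,395),86).round(1))
for n,f,L in(("top",T,[(447,427),(490,497),(407,545),(376,467)]),("scene",S,[(108,372),(199,421),(140,500),(53,458)])):
    P=np.array([ray(n,f(*p),50) for p in L]);e=np.diff(np.vstack([P,P[:1]]),axis=0);print(n,P.round(0)[:,:2].tolist(),P.mean(0),np.degrees(np.arctan2(e[:,1],e[:,0]))%90,np.linalg.norm(e,axis=1))
plan([(393,-235.5,150,25,-1)])
```

```text
head [ 393.2 -237.8   86. ] [ 394.2 -235.    86. ]
top [[417.0, -247.0], [384.0, -263.0], [364.0, -223.0], [400.0, -212.0]] [ 391.24350608 -236.24308738   50.        ] [26.46650484 26.51600987 16.57391304 26.07606672] [37.32666994 45.32981452 38.19796195 38.76822191]
scene [[365.0, -227.0], [405.0, -210.0], [420.0, -245.0], [384.0, -262.0]] [ 393.36981485 -235.93026633   50.        ] [22.76607297 23.55653503 25.60870187 29.04366333] [43.42622273 37.7943414  39.62303953 39.99558701]
at [ 628.4 -124.9  154.3] phi -3.4 w 0.995 t 25.325
[[-1, 0.8, -45.7, 24.9, -5.7, 0.0, -0.0], [-1, 1.5, -91.4, 49.7, -11.3, 0.0, -0.0], [-1, 2.3, -137.1, 74.6, -17.0, 0.0, -0.1], [-1, 3.1, -182.8, 99.4, -22.7, 0.1, -0.1], [-1, 3.9, -228.5, 124.3, -28.4, 0.1, -0.1]]
```

Run:
```python
from plan import *
plan([(393,-236,150,-65,-1)])
```

```text
at [ 628.4 -124.9  154.3] phi -3.4 w 0.995 t 25.325
[[-1, 0.4, -22.9, 12.5, 6.2, -0.0, -0.0], [-1, 0.8, -45.7, 25.0, 12.3, -0.0, -0.0], [-1, 1.2, -68.6, 37.4, 18.5, -0.0, -0.0], [-1, 1.5, -91.4, 49.9, 24.7, -0.0, -0.1], [-1, 1.9, -114.3, 62.4, 30.8, -0.0, -0.1]]
[[-1, 0.4, -13.2, 22.4, 6.2, -0.0, -0.0], [-1, 0.8, -26.5, 44.8, 12.3, -0.0, -0.0], [-1, 1.2, -39.7, 67.3, 18.5, -0.0, -0.0], [-1, 1.7, -52.9, 89.7, 24.7, -0.0, -0.1], [-1, 2.1, -66.2, 112.1, 30.8, -0.0, -0.1]]
```

carry_out:
  deltas:
    - [-1, 0, -18, 10, 5, 0, 0]
    - [-1, 1, -40, 22, 11, 0, 0]
    - [-1, 1, -65, 35, 17.5, 0, 0]
    - [-1, 1, -90, 49, 24, 0, 0]
    - [-1, 2, -114.3, 62.4, 30.8, 0, 0]

```text
time_s: 25.95
eef_pos: [509.4, -180.6, 150.5]
ee_rot: [0.33, 0.625, 0.33, -0.625]
force: [0.5, -0.8, 0.3]
grip_width: 0.999
```

carry_out:
  deltas:
    - [-1, 0, -16, 27, 7.5, 0, 0]
    - [-1, 1, -33, 56, 15, 0, 0]
    - [-1, 1, -49, 83, 22.5, 0, 0]
    - [-1, 2, -61, 103, 28, 0, 0]
    - [-1, 2, -66.2, 112, 30.8, 0, 0]

```text
time_s: 26.58
eef_pos: [391.9, -236.2, 148.5]
ee_rot: [-0.152, -0.691, -0.152, 0.691]
force: [0.5, 0.3, -0.2]
grip_width: 1.002
```

carry_out:
  deltas:
    - [-1, 5, 0, 0, 0, 0, 0]
    - [-1, 15, 0, 0, 0, 0, 0]
    - [-1, 25, 0, 0, 0, 0, 0]
    - [-1, 33, 0, 0, 0, 0, 0]
    - [-1, 38, 0, 0, 0, 0, 0]

```text
time_s: 27.2
eef_pos: [392.6, -235.6, 109.6]
ee_rot: [-0.153, -0.69, -0.154, 0.69]
force: [0.4, 0.0, -0.1]
grip_width: 0.998
```

Run:
```python
from plan import *
for _ in range(4): s=viewer.capture("scene")
plan([(393,-236,54.5,-65,-1)])
cv2.imwrite("pics/m8.png",cv2.convertScaleAbs(crop(s,140,160,90,90,6),alpha=1.7))
```

```text
at [ 392.7 -235.9  110.4] phi -65.0 w 1.003 t 27.4
[[-1, 11.2, 0.0, -0.0, 0.0, -0.0, -0.0], [-1, 22.4, 0.1, -0.1, 0.0, -0.0, -0.0], [-1, 33.5, 0.1, -0.1, 0.0, -0.0, -0.0], [-1, 44.7, 0.2, -0.2, 0.0, -0.0, -0.0], [-1, 55.9, 0.2, -0.2, 0.0, -0.0, -0.0]]
```

View pics/m8.png

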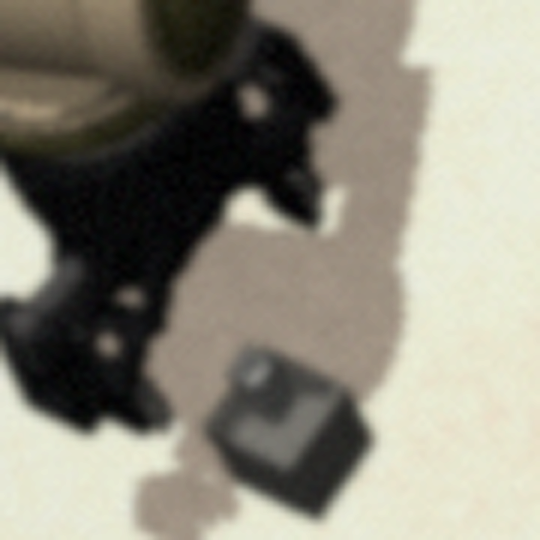

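Picture 10: the open fingers straddle the pin head at scene (182,221). I descend, take a first light grip to centre across y, then regrip across the other axis.

carry_out:
  deltas:
    - [-1, 10, 0, 0, 0, 0, 0]
    - [-1, 25, 0, 0, 0, 0, 0]
    - [-1, 40, 0, 0, 0, 0, 0]
    - [-1, 51, 0, 0, 0, 0, 0]
    - [-1, 55.5, 0, 0, 0, 0, 0]

```text
time_s: 28.02
eef_pos: [392.4, -235.6, 54.1]
ee_rot: [-0.153, -0.69, -0.153, 0.69]
force: [-0.2, -0.9, 0.2]
grip_width: 0.998
```

carry_out:
  deltas:
    - [-1, 0, 0, 0, 0, 0, 0]
    - [1, 0, 0, 0, 0, 0, 0]
    - [1, 0, 0, 0, 0, 0, 0]
    - [1, 0, 0, 0, 0, 0, 0]
    - [1, 0, 0, 0, 0, 0, 0]
  newtons: 30

```text
time_s: 28.65
eef_pos: [392.8, -236.1, 55.0]
ee_rot: [0.154, 0.69, 0.153, -0.69]
force: [1.3, -4.7, 0.1]
grip_width: 0.159
```

carry_out:
  deltas:
    - [1, 0, 0, 0, 0, 0, 0]
    - [1, 0, 0, 0, 0, 0, 0]
    - [1, 0, 0, 0, 0, 0, 0]
    - [1, 0, 0, 0, 0, 0, 0]
    - [1, 0, 0, 0, 0, 0, 0]

```text
time_s: 29.28
eef_pos: [392.8, -236.1, 55.0]
ee_rot: [0.153, 0.69, 0.153, -0.69]
force: [1.4, -3.4, 3.5]
grip_width: 0.158
```

carry_out:
  deltas:
    - [-1, 0, 0, 0, 0, 0, 0]
    - [-1, 0, 0, 0, 0, 0, 0]
    - [-1, 0, 0, 0, 0, 0, 0]
    - [-1, 0, 0, 0, 0, 0, 0]
    - [-1, -15, 0, 0, 0, 0, 0]

```text
time_s: 29.9
eef_pos: [392.1, -235.3, 69.3]
ee_rot: [-0.152, -0.69, -0.154, 0.691]
force: [0.1, -0.0, -0.3]
grip_width: 1.003
```

carry_out:
  deltas:
    - [-1, -20, 0, 0, 0, 0, 0]
    - [-1, -35, 0, 0, -9, 0, 0]
    - [-1, -35, 0, 0, -18, 0, 0]
    - [-1, -35, 0, 0, -27, 0, 0]
    - [-1, -35, 0, 0, -36, 0, 0]

```text
time_s: 30.52
eef_pos: [392.6, -235.7, 104.8]
ee_rot: [0.361, 0.608, 0.361, -0.608]
force: [-0.2, 0.4, -1.0]
grip_width: 1.001
```

carry_out:
  deltas:
    - [-1, 0, 0, 0, -10, 0, 0]
    - [-1, 0, 0, 0, -20, 0, 0]
    - [-1, 0, 0, 0, -30, 0, 0]
    - [-1, 0, 0, 0, -40, 0, 0]
    - [-1, 0, 0, 0, -49, 0, 0]

```text
time_s: 31.15
eef_pos: [392.5, -235.7, 104.7]
ee_rot: [0.58, 0.404, 0.581, -0.404]
force: [-0.7, 0.0, -0.6]
grip_width: 1.0
```

carry_out:
  deltas:
    - [-1, 0, 0, 0, -5, 0, 0]
    - [-1, 0, 0, 0, -5, 0, 0]
    - [-1, 0, 0, 0, -5, 0, 0]
    - [-1, 0, 0, 0, -5, 0, 0]
    - [-1, 0, 0, 0, -5, 0, 0]

```text
time_s: 31.78
eef_pos: [392.6, -235.8, 104.8]
ee_rot: [0.596, 0.38, 0.596, -0.38]
force: [1.3, -0.4, -1.2]
grip_width: 1.001
```

Run:
```python
from plan import *
for _ in range(3): viewer.capture("top")
plan([(392.8,-236.1,54.5,25,-1)])
```

```text
at [ 392.6 -235.8  104.8] phi 25.0 w 0.997 t 31.925
[[-1, 10.1, 0.0, 0.1, 0.0, -0.0, 0.0], [-1, 20.1, 0.0, 0.1, 0.0, -0.0, 0.0], [-1, 30.2, 0.0, 0.2, 0.0, -0.0, 0.0], [-1, 40.2, 0.0, 0.3, 0.0, -0.0, 0.0], [-1, 50.3, 0.1, 0.3, 0.0, -0.0, 0.0]]
```

carry_out:
  deltas:
    - [-1, 9, 0, 0.5, 0, 0, 0]
    - [-1, 23, 0, 0.5, 0, 0, 0]
    - [-1, 36, 0, 0.5, 0, 0, 0]
    - [-1, 46, 0, 0.5, 0, 0, 0]
    - [-1, 50, 0, 0.5, 0, 0, 0]

```text
time_s: 32.55
eef_pos: [392.6, -236.1, 54.0]
ee_rot: [0.596, 0.38, 0.597, -0.38]
force: [0.3, -0.4, 0.1]
grip_width: 0.999
```

carry_out:
  deltas:
    - [-1, 0, 0, 0, 0, 0, 0]
    - [1, 0, 0, 0, 0, 0, 0]
    - [1, 0, 0, 0, 0, 0, 0]
    - [1, 0, 0, 0, 0, 0, 0]
    - [1, 0, 0, 0, 0, 0, 0]
  newtons: 40

```text
time_s: 33.17
eef_pos: [392.9, -236.3, 54.9]
ee_rot: [0.597, 0.38, 0.596, -0.38]
force: [-1.7, 1.8, 6.6]
grip_width: 0.152
```

carry_out:
  deltas:
    - [1, 0, 0, 0, 0, 0, 0]
    - [1, 0, 0, 0, 0, 0, 0]
    - [1, 0, 0, 0, 0, 0, 0]
    - [1, 0, 0, 0, 0, 0, 0]
    - [1, 0, 0, 0, 0, 0, 0]

```text
time_s: 33.8
eef_pos: [392.9, -236.3, 55.0]
ee_rot: [0.597, 0.38, 0.596, -0.38]
force: [-1.8, 0.3, 5.4]
grip_width: 0.155
```

carry_out:
  deltas:
    - [1, -8, 0, 0, 0, 0, 0]
    - [1, -25, 0, 0, 0, 0, 0]
    - [1, -48, 0, 0, 0, 0, 0]
    - [1, -72, 0, 0, 0, 0, 0]
    - [1, -85, 0, 0, 0, 0, 0]

```text
time_s: 34.42
eef_pos: [393.0, -236.3, 140.9]
ee_rot: [0.597, 0.38, 0.596, -0.38]
force: [-0.1, 0.4, -0.3]
grip_width: 0.158
```

carry_out:
  deltas:
    - [1, -5, 0, 0, 0, 0, 0]
    - [1, -5, 0, 0, 0, 0, 0]
    - [1, -5, 0, 0, 0, 0, 0]
    - [1, -5, 0, 0, 0, 0, 0]
    - [1, -5, 0, 0, 0, 0, 0]

```text
time_s: 35.05
eef_pos: [392.7, -236.2, 144.6]
ee_rot: [0.596, 0.38, 0.597, -0.38]
force: [-0.5, 0.2, -0.6]
grip_width: 0.155
```

Run:
```python
from plan import *
plan([(631.1,-75.3,145,-3.1,1)])
```

```text
at [ 392.7 -236.2  144.6] phi 25.0 w 0.155 t 35.05
[[1, -0.0, 28.4, -4.5, 2.8, -0.0, 0.0], [1, -0.1, 56.8, -9.0, 5.6, -0.0, 0.0], [1, -0.1, 85.2, -13.5, 8.4, -0.0, 0.0], [1, -0.2, 113.6, -18.0, 11.3, -0.0, 0.0], [1, -0.2, 142.0, -22.5, 14.1, -0.0, 0.0]]
[[1, -0.0, 26.5, -11.3, 2.8, -0.0, 0.0], [1, -0.1, 52.9, -22.5, 5.6, -0.0, 0.0], [1, -0.1, 79.4, -33.8, 8.4, -0.0, 0.0], [1, -0.2, 105.8, -45.0, 11.3, -0.0, 0.0], [1, -0.2, 132.3, -56.3, 14.1, -0.0, 0.0]]
```

carry_out:
  deltas:
    - [1, 0, 20, -3, 2, 0, 0]
    - [1, 0, 47, -7, 4.5, 0, 0]
    - [1, 0, 78, -12, 8, 0, 0]
    - [1, 0, 110, -17, 11, 0, 0]
    - [1, 0, 142, -22.5, 14, 0, 0]

```text
time_s: 35.67
eef_pos: [512.8, -155.2, 144.6]
ee_rot: [0.545, 0.45, 0.545, -0.45]
force: [0.2, -0.2, -1.4]
grip_width: 0.155
```

carry_out:
  deltas:
    - [1, 0, 32, -13, 3.5, 0, 0]
    - [1, 0, 66, -28, 7, 0, 0]
    - [1, 0, 98, -42, 10.5, 0, 0]
    - [1, 0, 122, -52, 13, 0, 0]
    - [1, 0, 132.3, -56.3, 14.1, 0, 0]

```text
time_s: 36.3
eef_pos: [631.6, -74.4, 144.3]
ee_rot: [-0.486, -0.513, -0.487, 0.513]
force: [-0.1, 0.5, 0.5]
grip_width: 0.154
```

carry_out:
  deltas:
    - [1, 0, 0, 0, 0, 0, 0]
    - [1, 0, 0, 0, 0, 0, 0]
    - [1, 0, 0, 0, 0, 0, 0]
    - [1, 0, 0, 0, 0, 0, 0]
    - [1, 0, 0, 0, 0, 0, 0]

```text
time_s: 36.92
eef_pos: [631.0, -75.4, 144.9]
ee_rot: [0.486, 0.513, 0.486, -0.513]
force: [-0.2, 0.2, -1.6]
grip_width: 0.154
```

Run:
```python
from plan import *
plan([(631.1,-75.3,126,-3.1,1)])
s=viewer.capture("scene")
print(proj("scene",(631.1,-75.3,72)))
cv2.imwrite("pics/m9.png",cv2.convertScaleAbs(crop(s,260,190,100,90,6),alpha=1.7))
```

```text
at [631.  -75.4 144.9] phi -3.1 w 0.154 t 36.925
[[1, 3.8, 0.0, -0.0, 0.0, 0.0, -0.0], [1, 7.5, 0.1, -0.0, 0.0, 0.0, -0.0], [1, 11.3, 0.1, -0.0, 0.0, 0.0, -0.0], [1, 15.1, 0.1, -0.0, 0.0, 0.0, -0.0], [1, 18.9, 0.1, -0.1, 0.0, 0.0, -0.0]]
[303.42489718 259.6066797 ]
```

View pics/m9.png

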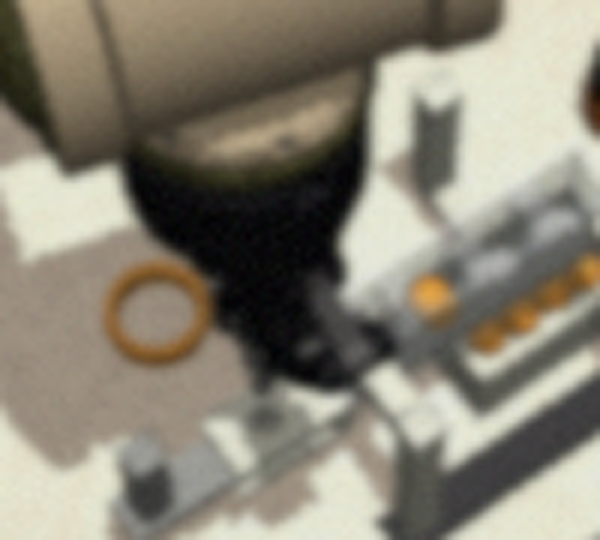

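Picture 11: the pin shank hangs straight above the hole at about scene (304,259), as predicted. I descend in steps, watching the force.

carry_out:
  deltas:
    - [1, 5, 0, 0, 0, 0, 0]
    - [1, 11, 0, 0, 0, 0, 0]
    - [1, 16, 0, 0, 0, 0, 0]
    - [1, 19, 0, 0, 0, 0, 0]
    - [1, 19, 0, 0, 0, 0, 0]

```text
time_s: 37.6
eef_pos: [631.0, -75.2, 125.5]
ee_rot: [-0.486, -0.513, -0.487, 0.513]
force: [0.5, -0.3, 0.3]
grip_width: 0.154
```

carry_out:
  deltas:
    - [1, 1.5, 0, 0, 0, 0, 0]
    - [1, 3, 0, 0, 0, 0, 0]
    - [1, 4.5, 0, 0, 0, 0, 0]
    - [1, 6, 0, 0, 0, 0, 0]
    - [1, 7, 0, 0, 0, 0, 0]

```text
time_s: 38.22
eef_pos: [631.0, -75.2, 118.7]
ee_rot: [-0.486, -0.513, -0.486, 0.513]
force: [-0.5, 0.0, -1.1]
grip_width: 0.159
```

carry_out:
  deltas:
    - [1, 2, 0, 0, 0, 0, 0]
    - [1, 4, 0, 0, 0, 0, 0]
    - [1, 6, 0, 0, 0, 0, 0]
    - [1, 8, 0, 0, 0, 0, 0]
    - [1, 10, 0, 0, 0, 0, 0]

```text
time_s: 38.85
eef_pos: [631.0, -75.2, 108.6]
ee_rot: [-0.486, -0.513, -0.486, 0.513]
force: [-0.5, 0.7, -0.4]
grip_width: 0.152
```

carry_out:
  deltas:
    - [1, 2, 0, 0, 0, 0, 0]
    - [1, 4, 0, 0, 0, 0, 0]
    - [1, 6, 0, 0, 0, 0, 0]
    - [1, 8, 0, 0, 0, 0, 0]
    - [1, 10, 0, 0, 0, 0, 0]

```text
time_s: 39.48
eef_pos: [631.1, -75.2, 98.7]
ee_rot: [0.486, 0.513, 0.486, -0.513]
force: [0.2, -0.3, -1.6]
grip_width: 0.161
```

Through the upper lug, the gate and into the lower lug with no resistance. 21.7 mm to go.

carry_out:
  deltas:
    - [1, 3, 0, 0, 0, 0, 0]
    - [1, 7, 0, 0, 0, 0, 0]
    - [1, 11, 0, 0, 0, 0, 0]
    - [1, 15, 0, 0, 0, 0, 0]
    - [1, 18, 0, 0, 0, 0, 0]

```text
time_s: 40.1
eef_pos: [631.0, -75.2, 80.4]
ee_rot: [-0.486, -0.513, -0.487, 0.513]
force: [-0.6, 0.2, -1.1]
grip_width: 0.155
```

carry_out:
  deltas:
    - [1, 1, 0, 0, 0, 0, 0]
    - [1, 2, 0, 0, 0, 0, 0]
    - [1, 3, 0, 0, 0, 0, 0]
    - [1, 4, 0, 0, 0, 0, 0]
    - [1, 4, 0, 0, 0, 0, 0]

```text
time_s: 40.72
eef_pos: [631.1, -75.2, 77.0]
ee_rot: [0.486, 0.513, 0.486, -0.513]
force: [-1.2, 0.9, 2.0]
grip_width: 0.154
```

carry_out:
  deltas:
    - [1, 0, 0, 0, 0, 0, 0]
    - [-1, 0, 0, 0, 0, 0, 0]
    - [-1, 0, 0, 0, 0, 0, 0]
    - [-1, 0, 0, 0, 0, 0, 0]
    - [-1, 0, 0, 0, 0, 0, 0]

```text
time_s: 41.35
eef_pos: [631.1, -75.2, 76.7]
ee_rot: [0.486, 0.513, 0.486, -0.513]
force: [0.4, 0.1, -0.5]
grip_width: 0.98
```

carry_out:
  deltas:
    - [-1, 0, 0, 0, 0, 0, 0]
    - [-1, -12, 0, 0, 0, 0, 0]
    - [-1, -40, 0, 0, 0, 0, 0]
    - [-1, -75, 0, 0, 0, 0, 0]
    - [-1, -100, 0, 0, 0, 0, 0]

```text
time_s: 41.98
eef_pos: [631.4, -75.3, 179.5]
ee_rot: [0.487, 0.514, 0.486, -0.513]
force: [0.3, 0.7, -0.9]
grip_width: 0.999
```

carry_out:
  deltas:
    - [-1, -10, -30, 0, 0, 0, 0]
    - [-1, -20, -70, 0, 0, 0, 0]
    - [-1, -30, -120, 0, 0, 0, 0]
    - [-1, -30, -170, 0, 0, 0, 0]
    - [-1, -30, -200, 0, 0, 0, 0]

```text
time_s: 42.6
eef_pos: [429.6, -64.2, 207.8]
ee_rot: [0.487, 0.513, 0.486, -0.513]
force: [0.4, -0.9, 0.3]
grip_width: 1.002
```

carry_out:
  deltas:
    - [-1, 0, 0, 60, 0, 0, 0]
    - [-1, 0, 0, 110, 0, 0, 0]
    - [-1, 0, 0, 160, 0, 0, 0]
    - [-1, 0, 0, 190, 0, 0, 0]
    - [-1, 0, 0, 200, 0, 0, 0]

```text
time_s: 43.22
eef_pos: [420.4, -265.5, 207.4]
ee_rot: [0.486, 0.514, 0.486, -0.514]
force: [0.5, -0.1, -0.4]
grip_width: 1.001
```

Run:
```python
from plan import *
s=viewer.capture("scene");t=viewer.capture("top"); plan([])
a=crop(s,260,165,125,125,4.8);b=crop(t,270,140,120,75,2);c=crop(t,300,225,50,50,2)
m=np.zeros((600,840,3),np.uint8);m[:600,:600]=a;m[:150,600:]=b;m[160:260,600:700]=c
cv2.imwrite("pics/m10.png",cv2.convertScaleAbs(m[:,:800],alpha=1.5))
```

```text
at [ 420.6 -264.4  207.2] phi -3.1 w 1.002 t 43.325
```

View pics/m10.png

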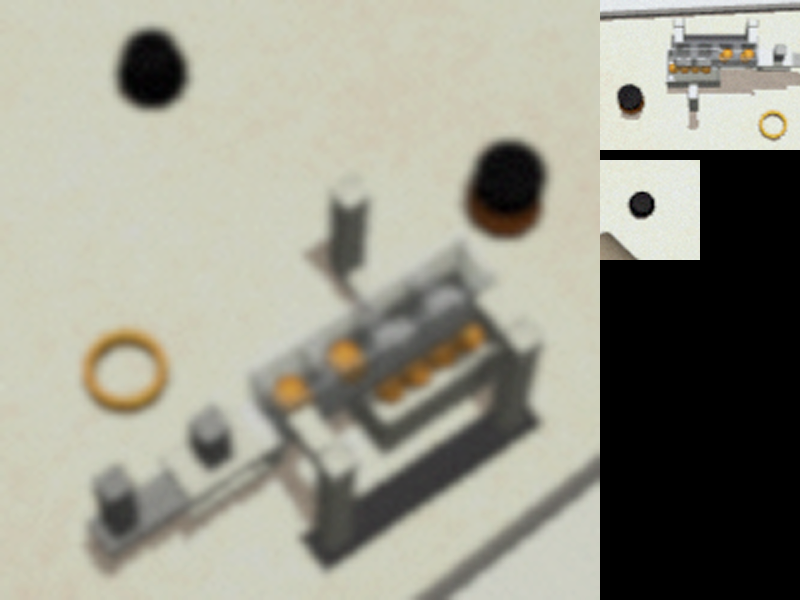

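Picture 12: the pin's head sits on the lug and the gate is shut. Four balls are in the pan under cells 1 and 2, and cells 3 and 4 still hold theirs. The loupe, jar and ring are where they were.

```bash
python3 -c "
from rig import order; print(order.finish_job())"
```

```text
the job is handed in; nothing more can be done
None
```

The job is handed in at about 43 s of the 72 s allowed. The four balls from cells 1 and 2 are in the catch pan, the other four are still in the feeder, and the gate is shut and pinned.

- **Pan:** I set the grey pan under cells 1 and 2. Before the drop, the two camera views put its centre 3 to 5 mm toward -x of the drop point. They disagreed with each other by about 3 mm, and I did not correct it.
- **Gate:** I drew it out about 58 mm, pushed it back onto its stop (14.7 N push), and pushed it again after regripping the handle.
- **Pin:** It went through both lugs and the gate without resistance. When it seated, the tool height was 77.0 mm, which matches the shoulder resting on the 72 mm lug.
- **Last picture:** The gate looks shut with the pin head on the upper lug, and four balls are in the pan. Cells 3 and 4 still show their balls; that view shows only the upper ball of each pair clearly. The loupe, jar and watch case look undisturbed by eye, and the robot is clear of everything. No check failed.

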